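Swing the loose airer rung against its stop

ROBOT

A 7-joint arm with a two-finger parallel gripper is mounted at the origin on the work surface. World frame = base frame: x ahead of the robot, y to its left, z up, the work surface at z = 0. Lengths are in mm, angles in rad, forces in N, time in s.
With the tool pointing down it reaches from about 400 to 875 mm from the base axis. Payload 4.4 kg.
Tool frame: the origin (TCP) lies on the centre line of the jaws, within the pads' length; the fingertips stand 19 mm ahead of it and the grasp point (between the pads) is the TCP; z points along the fingers, y is the line along which they close (so a half turn about z gives the same grasp; the last joint's range is limited). The gripper opens to 85 mm and grips with 20 to 120 N. Pads are 22 mm wide; open, the fingers measure 114 mm over their backs; the gripper's body (76 mm by 85 mm) begins 54 mm behind the grasp point. The pads swing forward as they close: fully open they stand 13 mm farther back than shut.
Start: joints at [-1.349, 0.628, 0.038, 1.517, -0.027, 0.996, -0.02], TCP at [184.474, 623.287, 250.313] pointing down, gripper open.
Joint ranges: [-3.06, 3.06], [-0.37, 2.12], [-1.25, 1.32], [0.18, 2.47], [-1.1, 4.24], [0.23, 1.98], [-2.94, 2.94]. Speed limits (rad/s): [2.57, 2.57, 3.14, 3.14, 3.14, 3.14, 3.14].

INTERFACE

Orientations are given as [roll, pitch, yaw] about the fixed x, y, z axes, in that order (R = Rz(yaw) Ry(pitch) Rx(roll)).
In Python, from cell import ctrl, viewer, silhouettes gives the robot as it stands.
- The arm moves only by the shell command python3 -m creep 'ROWS'. ROWS is JSON, a list of rows, each an object with "jaw": the gripper command: -1 is shut, 1 is fully open, values between are in proportion; "xyz": the shift along the tool's x, y, z in mm, a list of three; "angular": the turn, a rotation vector about the tool's x, y, z in rad, a list of three. In form: [{"jaw": jaw, "xyz": [tx, ty, tz], "angular": [rx, ry, rz]}, ...]. A call has 1 to 12 rows; each row is the pose to reach, as a shift and turn from the pose commanded when the call began, along the tool's axes at that moment; what a row does not reach only later rows make up. A row lasts 1/8 s, in which the tool goes at most 62.5 mm and 10.7 degrees, less where a joint would pass 70% of its speed; a pose out of reach is approached as far as the arm can. A call with a gripper value outside its range is refused whole. The fingers move at their own pace and stop on an object; the grip force is fixed at half the most. Time passes only in rows, so rows that repeat a pose let the fingers close. It gives the time, the measured TCP pose, the force, the opening and the grip force at its end, in the units of the state.
- ctrl.read_state(): the state, without advancing time (a new reading comes with each control period).
- viewer.get_image(name): name is "scene" or "top" or "wrist"; returns (picture, depth): 480x640x3 uint8, red, green, blue; 480x640 float32, mm along the optical axis (not along the pixel's ray), 0 where there is no reading.
- viewer.camera_model(name): a dict with "fx", "fy", "cx", "cy" (pixels), "T" (4x4, takes a point from camera to world coordinates). Camera axes: x right, y down, z forward; pixel columns grow to the right and rows downward; lengths in mm; the calibration is good to about 2 mm. The wrist camera is an equidistant fisheye: a pixel r from the principal point sees the ray r / f radians off the axis. A picture is of the moment at which its call begins: read the wrist's pose just before it. camera_model takes no time and is no camera call; for the wrist camera it gives the pose at the moment of the call.
- ctrl.finish_job(): hands the job in; it is judged then, once.
Trained networks look in the newest picture that a camera, given by its name, has taken for a name from the list of things; names that differ only in an ending like _2 or _b are one class to them, and where a whole thing is asked for, a point or a joint stands for the part that bears it (a point fixed in the world has none). Each returns a list of dicts, best first, with "score" (0 to 1); they miss things now and then, are a little off and sometimes report something else, mostly with a low value. They report only what shows in the picture. A call takes as long as a camera call.
- silhouettes(camera, target): "pixels" (480x640 bool, what is visible of it) and "xy" ([column, row] in pixels, amid what is visible of it).
The state is a dict: "clock": time; "qpos": joint angles; "qd": joint speeds; "tau": joint torques, N m; "eef_pos": TCP position; "tool_rot": TCP orientation; "force": force on the tool from outside, world axes, zero at the start; "torque": the same for the moment, N m; "width": finger opening in mm; "gripper_force": force on a finger pad.
Only numpy, scipy, OpenCV 4.12 (cv2) and the standard library are available. Lean on these libraries where they do the work, as an engineer would, in place of code of your own. Each camera call takes 0.05 s, during which the arm holds its last target. There are 200 camera calls.

TASK

A wooden clothes-airer frame is being repaired on the bench. Its long rung is bolted at one end only and sits askew: swing it round about its bolt, by pushing near its free end, until it lies straight across the two legs and rests against the small stop block on the far leg. Leave the short prop on the far leg where it is.

Things in the scene. Friction and masses are not known exactly. Their poses are not given: they have to be found in the camera images.
- airer: Wooden frame fixed on the bench (mm): legs 440 along its y, 36 wide, 20 high, at x = -150 (near) and +150 (far); a finished rung across both at y = +180, top z = 34; stop block 30 x 20 on the far leg at x = 150, y = 45, top z = 42. Origin midway between the legs on the bench; x near to far leg, z up. Inside, clear at y < 20; items under 35 high beyond. An unbolted spare rung lies near y = -330.
- rung (a joint): Angle (rad) of the loose rung, a bar 28 wide, z = 20 to 34 mm, reaching 316 mm from its upright bolt at the frame's x = -150, y = +20 (near leg). At a it points along (cos a, -sin a) in the frame's x, y. 0 = home: along +x, free end on the far leg, side against the stop block (hard stop). Starts at 0.45 to 0.85; about 0.5 N near the free end moves it; it stays where left.
- rung_end (a point): Small dark screw hole on top of the loose rung, on its middle line, 300 mm from the bolt and 16 mm short of the free end's edge; 34 mm above the bench.
- prop_end (a point): Top of the free end of the short prop, 32 mm above the bench. The prop is a wooden bar 122 x 22 x 12 mm on its own bolt on the far leg, at the frame's x = +150, y = -170 mm; this point is 105 mm from that bolt. It points to -y and a little inward (-x), outside the loose rung's sweep, and turns very easily.

How it is judged (in metres and radians):
At the end, for the whole second after the job is handed in: The loose rung lies across both legs at its stop (within 0.06 rad, that is 18 mm at its free end), at rest, and the short prop's end is within 20 mm of where it began (value of joint rung below 0.06 rad and velocity of joint rung between -0.05 and 0.05 rad/s and distance of prop_end from where it was at the start of the episode below 0.02 m); the robot touches nothing.
It fails at once if the short prop is swung away (its end moves more than 30 mm) (distance of prop_end from where it was at the start of the episode above 0.03 m).
It also fails if it takes over 32 s, if anything falls off the work surface, if the arm or the gripper's body presses on something with over 40 N, if the wrist force passes 120 N, or if a joint passes its speed limit or range.

## Working session

There is one attempt and no reset: what is moved stays moved. The work goes in short steps, Python scripts to look and compute and a shell command to move; the robot and the scene stay as the last step left them, time stands still between calls to the robot, and variables do not carry over. Pictures are saved under pics/ and viewed, at most 10 in all, crops included, and the job is handed in when it is done.

```bash
mkdir -p pics
cat > h.py <<'E'
import numpy as np, cv2
from cell import ctrl, viewer, silhouettes
def world(cam,uv,z=None,d=None):
    m=viewer.camera_model(cam);T=np.array(m["T"])
    r=np.array([(uv[0]-m["cx"])/m["fx"],(uv[1]-m["cy"])/m["fy"],1.])
    if d is None:
        w=T[:3,:3]@r; s=(z-T[2,3])/w[2]
    else: s=d
    return T[:3,:3]@(r*s)+T[:3,3]
E
python3 - <<'E'
from h import *
s=ctrl.read_state();print(s["clock"],s["eef_pos"],s["tool_rot"],s["width"])
p,d=viewer.get_image("top");cv2.imwrite("pics/top.png",p[:,:,::-1])
for n,z in [("rung_end",34),("prop_end",32),("rung",34),("airer",20)]:
    for r in silhouettes("top",n)[:3]:
        u,v=map(int,r["xy"]);print(n,r["score"],u,v,r["pixels"].sum(),world("top",r["xy"],z).round(),d[v,u],world("top",r["xy"],d=d[v,u]).round())
        if n!="airer":
            b=cv2.boxPoints(cv2.minAreaRect(np.argwhere(r["pixels"])[:,::-1].astype(np.float32)))
            print([world("top",q,z)[:2].round().tolist() for q in b])
E
```

```text
0.0 [184.29763256 622.7113046  249.3965051 ] [-3.13970341e+00  2.21594361e-05  2.85379114e+00] 85.59953411356715
rung_end 0.71 231 286 4399 [476.  87.  34.] 775.00385 [476.  87.  32.]
[[350.0, 181.0], [634.0, 13.0], [617.0, -13.0], [335.0, 156.0]]
rung_end 0.63 348 175 1157 [644. -81.  34.] 798.03595 [645. -81.  33.]
[[637.0, -25.0], [661.0, -27.0], [649.0, -146.0], [625.0, -144.0]]
prop_end 0.91 351 176 1185 [643. -85.  32.] 800.638 [644. -85.  30.]
[[638.0, -24.0], [661.0, -26.0], [651.0, -147.0], [627.0, -144.0]]
rung 0.82 230 287 4523 [474.  89.  34.] 774.76794 [474.  89.  32.]
[[349.0, 182.0], [634.0, 14.0], [617.0, -13.0], [333.0, 156.0]]
airer 0.66 216 281 24433 [484. 111.  20.] 809.93085 [485. 115.  -2.]
```

View pics/top.png

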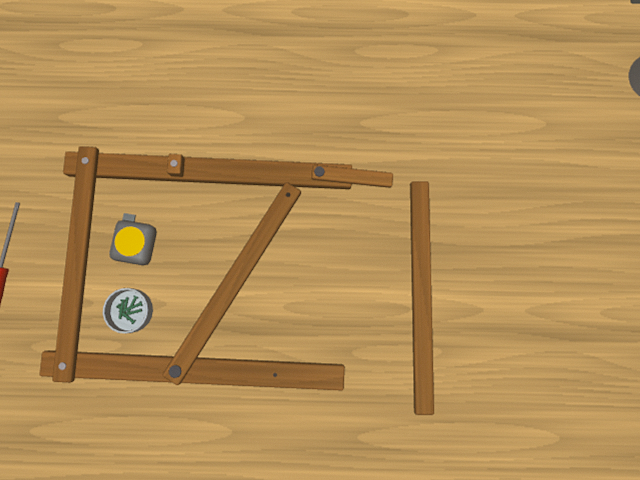

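The picture shows the loose rung from its bolt at (175,371) to the hole at (288,194). The stop block is at (175,163), the prop runs from its bolt at (319,172) to about (390,180), and the spare rung is at x≈422. The network's second "rung_end" is the prop, so I ignore it. I'll push the rung's right side, inside the legs.

```bash
cat >> h.py <<'E'
def frame():
    B=world("top",(175,371),36)[:2]; S=world("top",(175,163),42)[:2]; P=world("top",(319,172),34)[:2]
    # fit frame from bolt(-150,20), stop(150,45), prop bolt(150,-170)
    F=np.array([[-150,20],[150,45],[150,-170.]]);W=np.array([B,S,P])
    fc,wc=F.mean(0),W.mean(0);A=(F-fc).T@(W-wc);U,_,V=np.linalg.svd(A)
    R=V.T@np.diag([1,np.linalg.det(V.T@U.T)])@U.T
    return R,wc-R@fc,W,F
E
python3 - <<'E'
from h import *
R,t,W,F=frame();print("yaw",np.arctan2(R[1,0],R[0,0]),t,(W-(F@R.T+t)).round(1))
H=world("top",(288,194),34)[:2];h=(H-t)@R;v=h-[-150,20]
a=np.arctan2(-v[1],v[0]);print("hole",H,h,np.hypot(*v),"a",a)
s=ctrl.read_state();p=s["eef_pos"];y=s["tool_rot"][2]
ax=np.array([[np.cos(y),np.sin(y)],[np.sin(y),-np.cos(y)]])
# push point of tool centre vs rung angle, r along the bar, off = side clearance (bar half 14 + finger ~15)
for lab,ang,r,off in [("start",a,240,50),("touch",a,240,30)]+[("p",k,240,30) for k in np.linspace(a,0,7)[1:]]+[("over",0,240,24),("back",0,240,55)]:
    f=np.array([-150,20])+r*np.array([np.cos(ang),-np.sin(ang)])+off*np.array([-np.sin(ang),-np.cos(ang)])
    w=R@f+t;print(lab,round(ang,2),f.round(),w.round(),"reach",np.hypot(*w).round(),"tool dxy",(ax@(w-p[:2])).round())
E
```

```text
yaw -0.030516317274351556 [503.71375552 136.8857691 ] [[ 0.3 -0.4]
 [ 0.2 -0.7]
 [-0.5  1.1]]
hole [613.50674767   8.74808836] [ 113.65155723 -124.72806376] 300.76295661164636 a 0.5020266310863764
start 0.5 [  36. -139.] [536.  -3.] reach 536.0 tool dxy [-515. -501.]
touch 0.5 [  46. -122.] [546.  14.] reach 546.0 tool dxy [-520. -482.]
p 0.42 [  57. -105.] [558.  30.] reach 558.0 tool dxy [-526. -462.]
p 0.33 [ 67. -87.] [568.  48.] reach 570.0 tool dxy [-531. -443.]
p 0.25 [ 75. -69.] [577.  66.] reach 580.0 tool dxy [-534. -423.]
p 0.17 [ 82. -50.] [584.  85.] reach 590.0 tool dxy [-536. -403.]
p 0.08 [ 87. -30.] [589. 104.] reach 599.0 tool dxy [-536. -382.]
p 0.0 [ 90. -10.] [593. 124.] reach 606.0 tool dxy [-534. -362.]
over 0 [90. -4.] [594. 130.] reach 608.0 tool dxy [-532. -356.]
back 0 [ 90. -35.] [593.  99.] reach 601.0 tool dxy [-540. -386.]
```

```bash
python3 -m creep '[{"jaw":-1,"xyz":[-60,-60,0],"angular":[0,0,0]},{"jaw":-1,"xyz":[-512,-510,0],"angular":[0,0,0]},{"jaw":-1,"xyz":[-512,-510,0],"angular":[0,0,0]},{"jaw":-1,"xyz":[-512,-510,0],"angular":[0,0,0]},{"jaw":-1,"xyz":[-512,-510,0],"angular":[0,0,0]},{"jaw":-1,"xyz":[-512,-510,0],"angular":[0,0,0]},{"jaw":-1,"xyz":[-512,-510,0],"angular":[0,0,0]},{"jaw":-1,"xyz":[-512,-510,0],"angular":[0,0,0]},{"jaw":-1,"xyz":[-512,-510,0],"angular":[0,0,0]},{"jaw":-1,"xyz":[-512,-510,0],"angular":[0,0,0]},{"jaw":-1,"xyz":[-512,-510,0],"angular":[0,0,0]},{"jaw":-1,"xyz":[-512,-510,0],"angular":[0,0,0]}]'
```

```text
clock: 1.75
eef_pos: [531.8, -14.9, 250.4]
tool_rot: [-3.141, 0.001, 2.85]
force: [-0.5, 0.1, -0.6]
width: -0.0
gripper_force: 0.0
```

```bash
python3 -m creep '[{"jaw":-1,"xyz":[0,0,50],"angular":[0,0,0]},{"jaw":-1,"xyz":[0,0,100],"angular":[0,0,0]},{"jaw":-1,"xyz":[0,0,150],"angular":[0,0,0]},{"jaw":-1,"xyz":[0,0,190],"angular":[0,0,0]},{"jaw":-1,"xyz":[0,0,215],"angular":[0,0,0]},{"jaw":-1,"xyz":[0,0,215],"angular":[0,0,0]},{"jaw":-1,"xyz":[0,0,215],"angular":[0,0,0]}]'
python3 - <<'E'
from h import *
p,d=viewer.get_image("top");cv2.imwrite("pics/top2.png",p[:,:,::-1])
E
```

```text
clock: 2.62
eef_pos: [531.3, -11.1, 36.1]
tool_rot: [3.141, 0.001, 2.854]
force: [0.2, -0.2, -0.1]
width: 0.2
gripper_force: 0.0
```

View pics/top2.png

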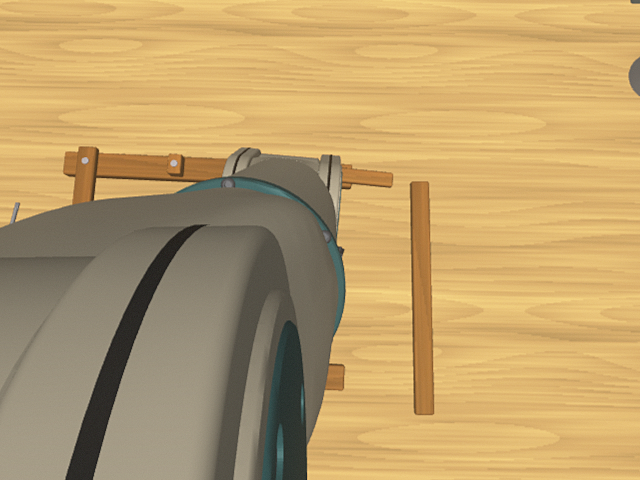

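The arm covers the rung, but the prop is unmoved with its end at about (390,180). I'll push along the arc.

```bash
python3 -m creep '[{"jaw":-1,"xyz":[-4,14,0],"angular":[0,0,0]},{"jaw":-1,"xyz":[-7,28,0],"angular":[0,0,0]},{"jaw":-1,"xyz":[-10,38,0],"angular":[0,0,0]},{"jaw":-1,"xyz":[-13,48,0],"angular":[0,0,0]},{"jaw":-1,"xyz":[-16,58,0],"angular":[0,0,0]},{"jaw":-1,"xyz":[-18,67,0],"angular":[0,0,0]},{"jaw":-1,"xyz":[-20,77,0],"angular":[0,0,0]},{"jaw":-1,"xyz":[-21,87,0],"angular":[0,0,0]},{"jaw":-1,"xyz":[-22,97,0],"angular":[0,0,0]},{"jaw":-1,"xyz":[-23,107,0],"angular":[0,0,0]},{"jaw":-1,"xyz":[-23,117,0],"angular":[0,0,0]},{"jaw":-1,"xyz":[-23,125,0],"angular":[0,0,0]}]'
```

```text
clock: 4.18
eef_pos: [588.3, 103.1, 35.3]
tool_rot: [3.141, -0.0, 2.854]
force: [-0.3, -1.1, -0.5]
width: -0.0
gripper_force: 0.3
```

```bash
python3 -m creep '[{"jaw":-1,"xyz":[0,6,0],"angular":[0,0,0]},{"jaw":-1,"xyz":[1,11,0],"angular":[0,0,0]},{"jaw":-1,"xyz":[1,15,0],"angular":[0,0,0]},{"jaw":-1,"xyz":[1,15,0],"angular":[0,0,0]}]'
```

```text
clock: 4.68
eef_pos: [591.6, 117.3, 35.3]
tool_rot: [3.141, 0.0, 2.854]
force: [-0.2, -0.5, 0.5]
width: -0.1
gripper_force: 0.0
```

Not yet at the stop, so I'll creep on until the force rises.

```bash
python3 -m creep '[{"jaw":-1,"xyz":[0,3,0],"angular":[0,0,0]},{"jaw":-1,"xyz":[0,6,0],"angular":[0,0,0]},{"jaw":-1,"xyz":[0,8,0],"angular":[0,0,0]},{"jaw":-1,"xyz":[0,8,0],"angular":[0,0,0]}]'
```

```text
clock: 5.18
eef_pos: [593.8, 124.7, 35.3]
tool_rot: [-3.142, 0.0, 2.854]
force: [-1.1, -0.3, 0.3]
width: -0.4
gripper_force: 0.1
```

```bash
python3 -m creep '[{"jaw":-1,"xyz":[0,2,0],"angular":[0,0,0]},{"jaw":-1,"xyz":[0,4,0],"angular":[0,0,0]},{"jaw":-1,"xyz":[0,5,0],"angular":[0,0,0]},{"jaw":-1,"xyz":[0,5,0],"angular":[0,0,0]}]'
```

```text
clock: 5.68
eef_pos: [593.9, 125.4, 35.1]
tool_rot: [-3.136, -0.002, 2.852]
force: [-4.0, -7.9, 2.8]
width: -0.1
gripper_force: 4.0
```

The TCP has stalled under about 9 N, so the rung is at the stop. I'll back off, rise, and move the arm clear to look.

```bash
python3 -m creep '[{"jaw":-1,"xyz":[0,-6,0],"angular":[0,0,0]},{"jaw":-1,"xyz":[0,-20,0],"angular":[0,0,0]},{"jaw":-1,"xyz":[0,-35,0],"angular":[0,0,0]},{"jaw":-1,"xyz":[0,-35,-50],"angular":[0,0,0]},{"jaw":-1,"xyz":[0,-35,-110],"angular":[0,0,0]},{"jaw":-1,"xyz":[0,-35,-170],"angular":[0,0,0]},{"jaw":-1,"xyz":[0,-35,-210],"angular":[0,0,0]},{"jaw":-1,"xyz":[0,-80,-210],"angular":[0,0,0]},{"jaw":-1,"xyz":[0,-140,-210],"angular":[0,0,0]},{"jaw":-1,"xyz":[0,-200,-210],"angular":[0,0,0]},{"jaw":-1,"xyz":[0,-260,-210],"angular":[0,0,0]},{"jaw":-1,"xyz":[0,-320,-210],"angular":[0,0,0]}]'
python3 -m creep '[{"jaw":-1,"xyz":[0,-60,0],"angular":[0,0,0]},{"jaw":-1,"xyz":[0,-120,0],"angular":[0,0,0]},{"jaw":-1,"xyz":[0,-180,0],"angular":[0,0,0]},{"jaw":-1,"xyz":[0,-180,0],"angular":[0,0,0]}]'
python3 - <<'E'
from h import *
p,d=viewer.get_image("top");cv2.imwrite("pics/top3.png",p[:,:,::-1])
R,t,_,_=frame()
for n,z in [("rung_end",34),("prop_end",32)]:
    r=silhouettes("top",n)[0]
    b=cv2.boxPoints(cv2.minAreaRect(np.argwhere(r["pixels"])[:,::-1].astype(np.float32)))
    print(n,r["score"],[((world("top",q,z)[:2]-t)@R).round().tolist() for q in b],[world("top",q,z)[:2].round().tolist() for q in b])
print(ctrl.read_state()["force"])
E
```

```text
clock: 7.18
eef_pos: [503.1, -179.8, 245.4]
tool_rot: [3.141, 0.001, 2.853]
force: [1.0, -1.2, -0.2]
width: 0.1
gripper_force: 0.0
clock: 7.68
eef_pos: [449.0, -356.8, 245.4]
tool_rot: [-3.137, 0.0, 2.843]
force: [0.2, 1.2, -1.4]
width: 0.4
gripper_force: 0.0
rung_end 0.77 [[-164.0, 34.0], [167.0, 36.0], [166.0, 4.0], [-165.0, 3.0]] [[341.0, 176.0], [672.0, 168.0], [670.0, 135.0], [339.0, 145.0]]
prop_end 0.75 [[138.0, -157.0], [162.0, -158.0], [155.0, -279.0], [132.0, -278.0]] [[637.0, -24.0], [661.0, -26.0], [651.0, -147.0], [627.0, -145.0]]
[ 0.50009435  0.72785747 -0.65786242]
```

View pics/top3.png

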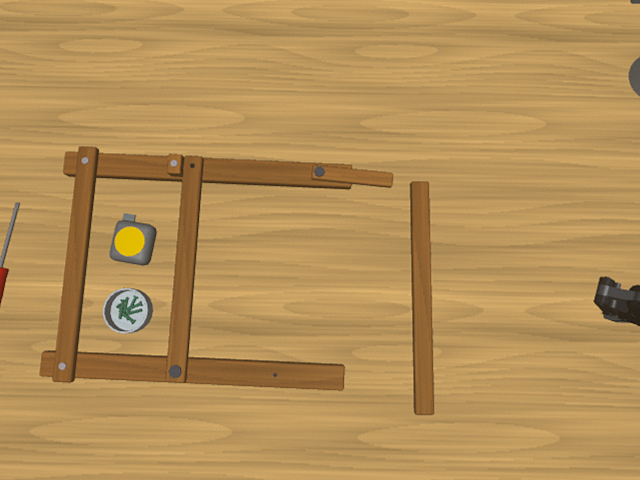

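The rung now lies straight, from its bolt at (175,371) to the hole at (192,166), against the stop block at (175,163). The prop is unmoved and the arm is clear.

```bash
python3 -c "
from cell import ctrl
print(ctrl.finish_job())"
```

```text
the job is handed in; nothing more can be done
None
```

I swung the rung home against its stop block and handed the job in at about 8 s of the 32 s; the final picture shows it straight across both legs, the prop where it began and the arm clear, but the hand-in returned no verdict.

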